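# Set the length stop of a sloping jig with a gauge bar

## Task

Set the sliding stop of the sloping cut-off jig to the length of the brass gauge with the red grip: lay the gauge flat on the jig's board with its long edge flush along the lower ledge, between the red end block and the open stop, and let go of it. Then slide the stop towards the red block until the gauge is held end to end between block and stop without a gap, and leave everything so. Do not shift the steel gauge, the tin or the felt wheel.

Things in the scene. Friction and masses are not known exactly. Their poses are not given: they have to be found in the camera images.
- board: Sloping grey board of the jig, fixed, 160 mm up the slope x 300 mm wide, 0.45 rad (26 deg) from level, low side away from the robot. x up the slope, y along the ledge (to the right), z square out of the board. Origin: on its surface, mid-width, at the inner foot of the ledge, 33 mm above the bench. The dark ledge, 6 mm high, 15 mm wide, runs along the low edge, inner face at x = 0.
- block_face (a point): Foot of the inner face of the fixed red end block, where it meets the ledge, at board (0, -120 mm, 0); axes as the board. The block is 22 mm high and reaches from x = 0 to 55 mm; its inner face looks to the board's +y.
- stop (a joint): Aluminium stop on a rail along the board's y at x = 105 mm. 0 to 0.14 m, grows away from the red block. Its flat face is at board y = joint - 0.020 m, so opening block to stop = joint + 0.100 m. The face is on an arm 20 mm thick reaching down the slope to x = 6 mm, 3 to 20 mm off the board. About 4 N to slide, no spring, stays where left; it can push the gauge along.
- stop_grip (a point): Centre of the top of the stop's black grip, 62 mm out from the board surface. The grip stands square to the board: 20 mm along board y, 28 mm along x, 40 mm tall, on an aluminium saddle (40 mm along y, its top 22 mm out). The grip's centre lies 10 mm to the +y side of the stop's face.
- brass_gauge: Flat brass bar 140 (x) x 40 (y) x 8 mm, square ends, either way round is right, about 0.4 kg. On top a central red grip rib 70 mm long (x), 16 mm wide (y), from 8 to 38 mm above the underside. Origin: centre of underside, z up. Starts flat on the bench right of the jig. Friction keeps it from sliding down the board by itself: push it to the ledge.
- steel_gauge: Steel gauge, same shape but 100 mm long with a black grip rib. Bystander lying on the bench. Origin: centre of its underside, x along its length.
- bur_tin: Open round steel tin, 110 mm across, 22 mm high, with burs in it. Bystander beyond the jig. Origin: centre of the underside.
- felt_wheel: Cream felt wheel lying flat, 90 mm across, 22 mm thick. Bystander. Origin: centre of the underside.
There are look-alikes about, which are no part of the job. What is meant by the brass_gauge is not white, and is the larger of those in its own colour.

How it is judged:
On the way:
1. the brass gauge lies flat on the board, flush along the ledge and let go, while the stop still stands well open (joint above 0.06) (x of brass_gauge in the frame of board between 0.0165 and 0.0235 m and z of brass_gauge in the frame of board between -0.003 and 0.003 m and angle between the x axis of brass_gauge and the y axis of board, either way round below 0.03 rad and angle between the z axis of brass_gauge and the z axis of board, either way round below 0.03 rad and contact force between the fingers and brass_gauge below 0.1 N and value of joint stop above 0.06 m), for 0.2 s.
At the end, for the whole second after the job is handed in: The brass gauge lies flat on the board (within 3 mm and 0.03 rad), its long edge along the ledge within 3.5 mm and 0.03 rad, one end within 2 mm of the red block, and the stop's joint is between 0.036 and 0.042, that is its face meets the gauge's other end within 2 mm; all at rest and let go (x of brass_gauge in the frame of board between 0.0165 and 0.0235 m and z of brass_gauge in the frame of board between -0.003 and 0.003 m and angle between the x axis of brass_gauge and the y axis of board, either way round below 0.03 rad and angle between the z axis of brass_gauge and the z axis of board, either way round below 0.03 rad and contact force between the fingers and brass_gauge below 0.1 N and y of brass_gauge in the frame of board between -0.053 and -0.048 m and value of joint stop between 0.036 and 0.042 m and linear speed of brass_gauge below 0.01 m/s and velocity of joint stop between -0.005 and 0.005 m/s); the robot touches nothing.
It fails at once if the steel gauge is shifted more than 25 mm (distance of steel_gauge from where it was at the start of the episode above 0.025 m).
It fails at once if the tin is shifted more than 25 mm (distance of bur_tin from where it was at the start of the episode above 0.025 m).
It fails at once if the felt wheel is shifted more than 25 mm (distance of felt_wheel from where it was at the start of the episode above 0.025 m).
It also fails if it takes over 61 s, if anything falls off the work surface, if the arm or the gripper's body presses on something with over 40 N, if the wrist force passes 120 N, or if a joint passes its speed limit or range.

## Robot

A 7-joint arm with a two-finger parallel gripper is mounted at the origin on the work surface. World frame = base frame: x ahead of the robot, y to its left, z up, the work surface at z = 0. Lengths are in m, angles in rad, forces in N, time in s.
With the tool pointing down it reaches from about 0.4 to 0.875 m from the base axis. Payload 19.3 kg.
Tool frame: the origin (TCP) lies on the centre line of the jaws, within the pads' length; the fingertips stand 11 mm ahead of it and the grasp point (between the pads) lies 8 mm behind it; z points along the fingers, y is the line along which they close (so a half turn about z gives the same grasp; the last joint's range is limited). The gripper opens to 85 mm and grips with 20 to 120 N. Pads are 22 mm wide; open, the fingers measure 114 mm over their backs; the gripper's body (76 mm by 85 mm) begins 54 mm behind the grasp point. The pads swing forward as they close: fully open they stand 13 mm farther back than shut.
Start: joints at [-1.217, 0.521, -0.036, 1.599, 0.021, 1.021, -0.113], TCP at [0.257, 0.57, 0.242] pointing down, gripper open.
Joint ranges: [-2.91, 2.91], [-0.3, 2.13], [-1.5, 1.42], [0.17, 2.43], [-1.26, 4.41], [0.16, 1.93], [-2.52, 2.52]. Speed limits (rad/s): [1.89, 1.89, 2.39, 2.39, 3.01, 3.01, 3.01].

## Interface

Orientations are given as a rotation vector (axis times angle).
In Python, from workcell import manip gives the robot as it stands.
- The arm moves only by the tool carry_out, never from a script. Its arguments are lists of equal length, an entry for each row: "dp": the shift along the world's x, y, z in m, a list of three; "dr": the turn, a rotation vector about the world's x, y, z in degrees, a list of three. In form: {"dp": [[dx, dy, dz], ...], "dr": [[ax, ay, az], ...]}. A call has 1 to 8 rows; each row is the pose to reach, as a shift and turn from the pose commanded when the call began; what a row does not reach only later rows make up. A row lasts 1/8 s, in which the tool goes at most 62.5 mm and 10.7 degrees, less where a joint would pass 70% of its speed; a pose out of reach is approached as far as the arm can. A call with a gripper value outside its range is refused whole. "jaw" is the finger opening in m, from 0 to 0.0854, set as the call begins (left out, the last holds). The fingers move at their own pace and stop on an object; "newtons" is the grip in N (left out, the last holds). Time passes only in rows, so rows that repeat a pose let the fingers close. It gives the time, the measured TCP pose, the force, the opening and the grip force at its end, in the units of the state.
- manip.observe(): the state, without advancing time (a new reading comes with each control period).
- manip.read_camera(name): name is "scene" or "side" or "wrist"; returns the picture (480x640x3 uint8, blue, green, red); there is no depth.
- manip.camera_info(name): a dict with "fov_y" (degrees; the focal length in pixels is half the picture's height over the tangent of half this angle, whatever the lens; pixels are square), "cx", "cy" (the principal point, pixels), "rvec" (rotation vector, rad) and "tvec" (3), from world to camera coordinates, as OpenCV has them. Camera axes: x right, y down, z forward; pixel columns grow to the right and rows downward; lengths in m; the calibration is good to about 2 mm. A picture is of the moment at which its call begins: read the wrist's pose just before it. camera_info takes no time and is no camera call; for the wrist camera it gives the pose at the moment of the call.
- manip.hand_in(): hands the job in; it is judged then, once.
The state is a dict: "clock": time; "joints": joint angles; "joint_vel": joint speeds; "joint_efforts": joint torques, N m; "position": TCP position; "eef_rot": TCP orientation; "contact_force": force on the tool from outside, world axes, zero at the start; "wrist_torque": the same for the moment, N m; "grip_width": finger opening in m; "grasp_force": force on a finger pad.
Only numpy, scipy, OpenCV 4.12 (cv2) and the standard library are available. Lean on these libraries where they do the work, as an engineer would, in place of code of your own. Each camera call takes 0.05 s, during which the arm holds its last target. There are 200 camera calls.

## Working session

There is one attempt and no reset: what is moved stays moved. The work goes in short steps, Python scripts to look and compute and a tool call to move; the robot and the scene stay as the last step left them, time stands still between calls to the robot, and variables do not carry over. Pictures are saved under pics/ and viewed, at most 11 in all, crops included, and the job is handed in when it is done.

Besides the shell and the picture viewer there is one more tool, called after "Request:" as name(argument=value, ...) on one line, values as JSON. carry_out: Moves the arm, as the interface text tells. Its arguments: {"type":"object","properties":{"dp":{"type":"array","items":{"type":"array","items":{"type":"number"}}},"dr":{"type":"array","items":{"type":"array","items":{"type":"number"}}},"jaw":{"type":"number"},"newtons":{"type":"number"}},"required":["dp","dr"]}

```bash
mkdir -p pics; ls; python3 - <<'E'
from workcell import manip
import cv2
for n in("scene","side"):
    cv2.imwrite(f"pics/{n}0.png",manip.read_camera(n)); print(n,manip.camera_info(n))
s=manip.observe(); print(s['clock'],s['position'],s['eef_rot'],s['grip_width'])
E
```

```text
pics
scene {'fov_y': 56.12652450147124, 'cx': 318.28522517544, 'cy': 241.17205174463115, 'rvec': array([ 0.63300814,  2.47273652, -1.37877434]), 'tvec': array([ 0.52805825, -0.04014707,  1.16999632])}
side {'fov_y': 45.626127133425896, 'cx': 330.2189463675105, 'cy': 244.81694665358592, 'rvec': array([ 2.23202138, -0.68274556,  0.27846204]), 'tvec': array([-0.49542915,  0.26351659,  0.89839863])}
0.1 [0.25691517 0.56945615 0.24182093] [-6.60628387e-01 -3.07122600e+00  1.49943782e-03] 0.08498640323154193
```

View pics/scene0.png

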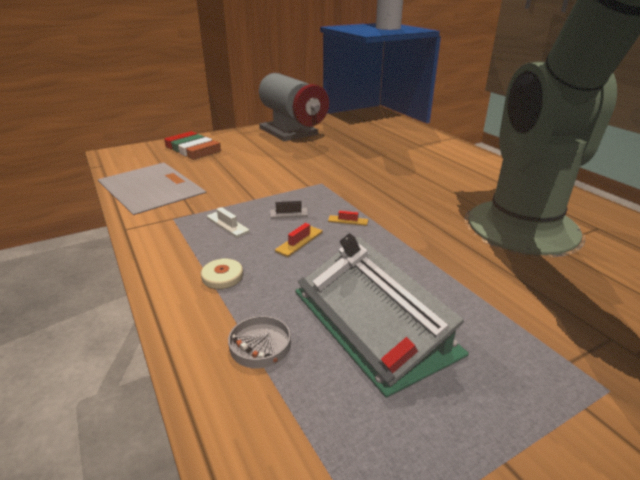

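View pics/side0.png

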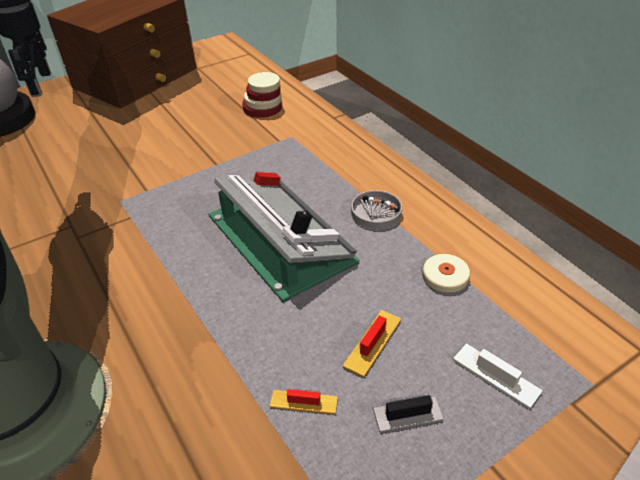

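The scene view shows the jig at about (380,310), the large brass gauge at (299,240) and a small brass decoy at (348,219). In the side view the large gauge is at (373,343). I'll enlarge both.

```bash
python3 - <<'E'
import cv2
a=cv2.imread("pics/scene0.png")[195:395,265:475]; cv2.imwrite("pics/sc.png",cv2.resize(a,None,fx=3,fy=3,interpolation=cv2.INTER_CUBIC)[:600])
a=cv2.imread("pics/side0.png")[165:385,205:405]; cv2.imwrite("pics/si.png",cv2.resize(a,None,fx=2.7,fy=2.7,interpolation=cv2.INTER_CUBIC)[:600])
E
```

```text
(no output)
```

View pics/sc.png

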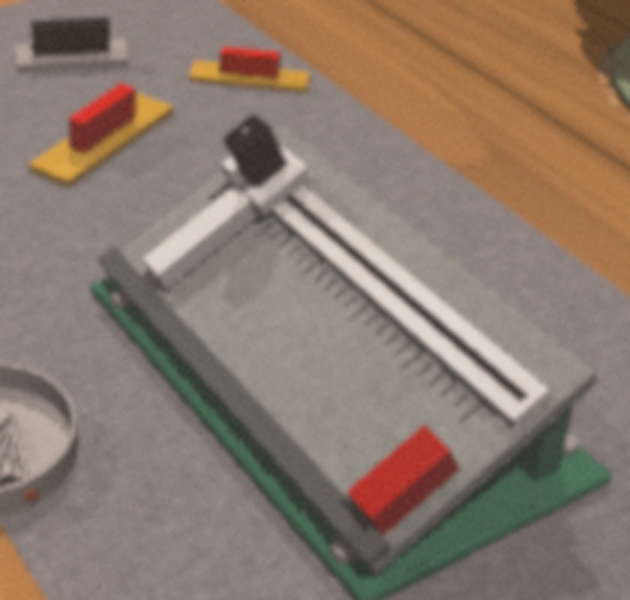

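View pics/si.png

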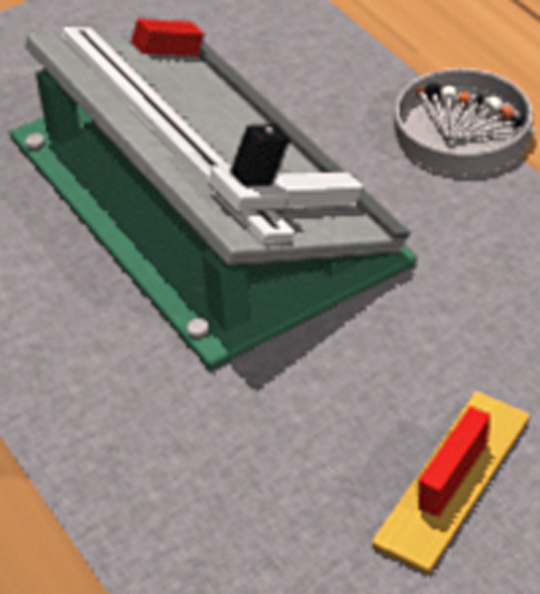

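The crops show the jig and gauge corners clearly. I'll fit the jig and gauge poses to those corners from both cameras.

```bash
cat > h.py <<'E'
import numpy as np, cv2
from scipy.optimize import least_squares
from scipy.spatial.transform import Rotation as R
from workcell import manip
def proj(n,P,ci=None):
    c=ci or manip.camera_info(n); f=240/np.tan(np.radians(c['fov_y']/2))
    K=np.array([[f,0,c['cx']],[0,f,c['cy']],[0,0,1.]])
    return cv2.projectPoints(np.atleast_2d(P).astype(float),c['rvec'],c['tvec'],K,None)[0][:,0]
def board(x0,y0,yaw):
    a=.45; c,s=np.cos(yaw),np.sin(yaw)
    Rb=np.array([[c,-s,0],[s,c,0],[0,0,1]])@np.array([[-np.cos(a),0,-np.sin(a)],[0,-1,0],[np.sin(a),0,-np.cos(a)]]).dot(np.diag([1,1,-1]))
    return Rb,np.array([x0,y0,.033])
E
cat > fit.py <<'E'
from h import *
Rb,_=board(0,0,0); print(np.linalg.det(Rb),Rb.round(2).tolist())
sc=lambda u,v:(265+u/3,195+v/3); si=lambda u,v:(205+u/2.7,165+v/2.7)
J=[("scene",(0,.15,.006),sc(115,250)),("scene",(-.015,.15,.006),sc(103,262)),("scene",(0,-.15,.006),sc(387,545)),("scene",(-.015,-.15,.006),sc(370,562)),
("scene",('e',-.15,0),sc(595,377)),("scene",(.105,'q',.062),sc(250,125)),
("side",('e',-.15,0),si(33,37)),("side",('e',.15,0),si(230,251)),("side",(0,.15,.006),si(398,233)),("side",(.105,'q',.062),si(267,131)),("side",(-.015,.15,.006),si(410,234))]
def r(p,full=False):
    Rb,t=board(*p[:3]); o=[]
    for n,P,u in J:
        P=[p[3] if c=='e' else p[4]-.01 if c=='q' else c for c in P]
        o.append(proj(n,Rb@np.array(P)+t)[0]-u)
    return np.array(o) if full else np.ravel(o)
s=least_squares(r,[.6,.0,0,.145,.12],loss='soft_l1'); print(s.x.round(4));print(r(s.x,1).round(1).tolist())
G=[("scene",(30,163)),("scene",(68,180)),("scene",(172,107)),("scene",(138,91)),("side",(373,545)),("side",(430,570)),("side",(528,413)),("side",(475,392))]
T=[(.07,.02,.008),(-.07,.02,.008),(-.07,-.02,.008),(.07,-.02,.008)]
def g(p,full=False,perm=None):
    C=np.array([[a*.07*1,b*.02,.008] for a,b in((1,1),(1,-1),(-1,-1),(-1,1))])
    W=R.from_rotvec([0,0,p[2]]).apply(C)+[p[0],p[1],0]
    o=[]
    for n,f in(("scene",sc),("side",si)):
        q=proj(n,W); m=np.array([f(*u) for k,u in G if k==n])
        D=np.linalg.norm(q[:,None]-m[None],axis=2); o.append(q[D.argmin(0)]-m)
    return np.ravel(o)
best=min((least_squares(g,[.6,-.3,y]) for y in np.arange(0,3.1,.3)),key=lambda s:s.cost); print(best.x.round(4),best.fun.reshape(-1,2).round(1).tolist())
E
python3 fit.py
```

```text
0.9999999999999999 [[-0.9, 0.0, 0.43], [0.0, -1.0, 0.0], [0.43, 0.0, 0.9]]
[0.6157 0.1216 0.0186 0.1407 0.1135]
[[-0.0, -2.1], [-1.8, -1.5], [0.8, -0.8], [-0.9, -0.1], [-1.2, -0.2], [-2.2, 0.7], [-2.3, -2.6], [0.3, -0.7], [-3.2, -0.4], [-0.6, 0.1], [-2.1, -1.1]]
[ 0.5425 -0.2094  0.4567] [[-1.2, -0.5], [-0.6, -0.8], [-0.8, -1.4], [-2.2, -0.5], [-1.1, -0.8], [-0.8, 0.1], [-0.5, 0.3], [-1.0, -0.4]]
```

The fit puts the gauge at about (0.5425, -0.209) with yaw 26°, and the jig origin at about (0.616, 0.122). Moving above the gauge, with a wrist look on arrival.

Request:
carry_out(dp=[[0.018,-0.049,0.01],[0.036,-0.097,0.02],[0.054,-0.146,0.02],[0.072,-0.194,0.02],[0.089,-0.243,0.02],[0.107,-0.292,0.02],[0.125,-0.34,0.02],[0.143,-0.389,0.02]], dr=[[0,0,-8],[0,0,-16],[0,0,-24],[0,0,-32],[0,0,-40],[0,0,-48],[0,0,-57],[0,0,-65]])

```text
clock: 1.1
position: [0.4003, 0.1791, 0.2623]
eef_rot: [-2.213, -2.23, -0.0]
contact_force: [1.2, 0.3, 0.9]
grip_width: 0.0858
grasp_force: 0.0
```

Request:
carry_out(dp=[[0.018,-0.049,0],[0.036,-0.097,0],[0.054,-0.146,0],[0.072,-0.194,0],[0.089,-0.243,0],[0.107,-0.292,0],[0.125,-0.34,-0.01],[0.143,-0.389,-0.02]], dr=[[0,0,-8],[0,0,-16],[0,0,-24],[0,0,-32],[0,0,-40],[0,0,-48],[0,0,-57],[0,0,-65]])

```text
clock: 2.1
position: [0.5435, -0.2096, 0.2418]
eef_rot: [-3.064, -0.693, -0.0]
contact_force: [0.4, 1.4, -0.3]
grip_width: 0.0852
grasp_force: 0.0
```

```bash
python3 - <<'E'
from h import *
s=manip.observe(); print(s['clock'],s['position'],s['eef_rot'],s['joints'])
ci=manip.camera_info("wrist"); cv2.imwrite("pics/w1.png",manip.read_camera("wrist")); print(ci)
E
```

```text
2.1 [ 0.54352296 -0.20964081  0.24181869] [-3.06401473e+00 -6.92719790e-01 -2.91722271e-05] [-0.19122051  0.54038095  0.6725801   1.74073595 -0.39140173  0.99857218
 -0.4982115 ]
{'fov_y': 65.30588245517345, 'cx': 325.6367509099359, 'cy': 237.91899172799089, 'rvec': array([-2.43911948,  1.54037696,  0.22864478]), 'tvec': array([-0.42205357,  0.3459244 ,  0.49478901])}
```

View pics/w1.png

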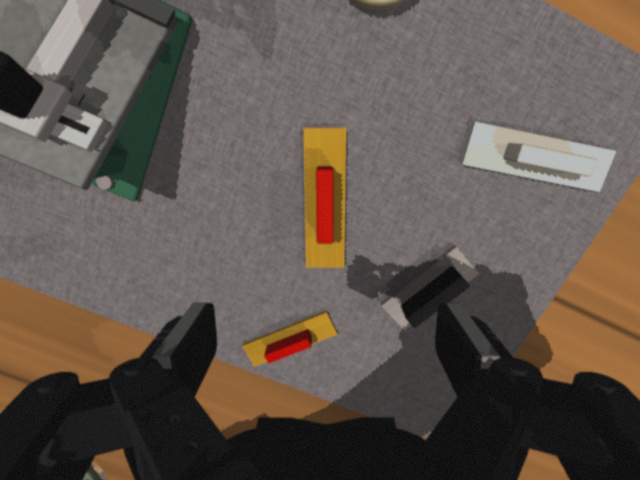

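The wrist view shows the brass gauge's plate corners at (304,128), (346,128), (345,267) and (306,267). The rib top spans roughly (317–333, 168–243).

```bash
cat > gw.py <<'E'
from h import *
m=np.array([(304,128),(346,128),(345,267),(306,267)],float)
C=np.array([[.07,.02,.008],[.07,-.02,.008],[-.07,-.02,.008],[-.07,.02,.008]])
ci=manip.camera_info("wrist")
f=lambda p:(proj("wrist",R.from_rotvec([0,0,p[2]]).apply(C)+[p[0],p[1],0],ci)-m).ravel()
s=least_squares(f,[.54,-.21,.457]);print(s.x,s.fun.round(1))
print(manip.observe()['position'], (R.from_rotvec(manip.observe()['eef_rot']).as_matrix()).round(3).tolist())
E
python3 gw.py
```

```text
[ 0.54398761 -0.21500993  0.43545408] [-0.4 -0.5  0.5 -0.6 -0.3  0.6  0.3  0.7]
[ 0.54364348 -0.21573308  0.24069949] [[0.908, 0.42, -0.001], [0.42, -0.908, -0.003], [-0.002, 0.003, -1.0]]
```

The arm was still swinging when the picture was taken, so I'll redo the fit with the camera pose stored at that moment.

```bash
sed -i 's/^ci=.*/ci={"fov_y":65.30588245517345,"cx":325.6367509,"cy":237.918991728,"rvec":np.array([-2.43911948,1.54037696,.22864478]),"tvec":np.array([-.42205357,.3459244,.49478901])}/' gw.py; python3 gw.py
```

```text
[ 0.54390471 -0.20817725  0.44715672] [-0.4 -0.3  0.4 -0.4 -0.4  0.4  0.3  0.5]
[ 0.54364348 -0.21573308  0.24069949] [[0.908, 0.42, -0.001], [0.42, -0.908, -0.003], [-0.002, 0.003, -1.0]]
```

Request:
carry_out(dp=[[0.001,0,-0.05],[0.001,0,-0.1],[0.001,0,-0.15],[0.001,0,-0.19],[0.001,0,-0.205],[0.001,0,-0.217],[0.001,0,-0.217],[0.001,0,-0.217]], dr=[[0,0,0.8],[0,0,0.8],[0,0,0.8],[0,0,0.8],[0,0,0.8],[0,0,0.8],[0,0,0.8],[0,0,0.8]], jaw=0.05)

```text
clock: 3.15
position: [0.5446, -0.2085, 0.0264]
eef_rot: [3.057, 0.72, 0.002]
contact_force: [-0.7, 0.2, 0.1]
grip_width: 0.0501
grasp_force: 0.0
```

Request:
carry_out(dp=[[0,0,0],[0,0,0],[0,0,0],[0,0,0],[0,0,0],[0,0,0]], dr=[[0,0,0],[0,0,0],[0,0,0],[0,0,0],[0,0,0],[0,0,0]], jaw=0.0, newtons=60)

```text
clock: 3.9
position: [0.5444, -0.2083, 0.026]
eef_rot: [-3.058, -0.72, -0.001]
contact_force: [-1.2, 2.3, 9.4]
grip_width: 0.0151
grasp_force: 59.8
```

Grip is firm at 59.8 N. Next I'll work out the hover pose above the board.

```bash
cat >> h.py <<'E'
def go(B,bp,pos=None,rot=None):
    """shift/turn (deg) from present pose to put TCP at board point bp, tool square to the board"""
    s=manip.observe(); Rb,t=board(*B)
    Rt=np.c_[-Rb[:,1],-Rb[:,0],-Rb[:,2]]
    p=s['position'] if pos is None else np.array(pos); Rc=R.from_rotvec(s['eef_rot'] if rot is None else rot)
    return (Rb@np.array(bp)+t-p).round(4),(R.from_matrix(Rt)*Rc.inv()).as_rotvec(degrees=True).round(2)
def tcpb(B):
    s=manip.observe(); Rb,t=board(*B); return (Rb.T@(s['position']-t)).round(4)
E
python3 - <<'E'
from h import *
B=(.6157,.1216,.0186)
print(go(B,(.03,-.03,.156)))
ci=manip.camera_info("wrist"); Rc=cv2.Rodrigues(ci['rvec'])[0]; s=manip.observe()
Rt=R.from_rotvec(s['eef_rot']).as_matrix(); print("cam in tool",Rt.T@(-Rc.T@ci['tvec']-s['position']),Rt.T@Rc.T[:,2])
E
```

```text
(array([0.1116, 0.3606, 0.1605]), array([14.05, 23.28, 63.42]))
cam in tool [ 0.07367079 -0.00058871 -0.13133012] [-2.89596131e-01 -5.52342030e-04  9.57148774e-01]
```

Request:
carry_out(dp=[[0,0,0.03],[0,0,0.08],[0,0.0,0.13],[0.01,0.03,0.18],[0.03,0.08,0.22],[0.045,0.13,0.24],[0.06,0.18,0.24],[0.075,0.23,0.24]], dr=[[0,0,0],[0,0,0],[0,0,0],[1,2,7],[2,4,14],[3,6,21],[5,8,28],[6,10,35]])

```text
clock: 4.9
position: [0.6192, 0.0231, 0.2656]
eef_rot: [-2.568, -1.538, 0.217]
contact_force: [1.6, -0.2, -4.1]
grip_width: 0.0148
grasp_force: 59.6
```

Request:
carry_out(dp=[[0.01,0.04,0],[0.02,0.08,-0.01],[0.03,0.11,-0.03],[0.036,0.13,-0.05],[0.036,0.13,-0.07],[0.036,0.13,-0.08],[0.036,0.13,-0.08],[0.036,0.13,-0.08]], dr=[[2,3,7],[4,6,14],[6,9,21],[8,13,28],[8,13,28],[8,13,28],[8,13,28],[8,13,28]])

```text
clock: 5.9
position: [0.6554, 0.1513, 0.1866]
eef_rot: [-1.955, -1.975, 0.415]
contact_force: [0.3, 1.2, -3.8]
grip_width: 0.0145
grasp_force: 60.0
```

```bash
python3 - <<'E'
from h import *
import pickle
B=(.6157,.1216,.0186)
ci=manip.camera_info("wrist");s=manip.observe(); cv2.imwrite("pics/w2.png",manip.read_camera("wrist")); pickle.dump((ci,s),open("w2.pkl","wb"))
print(s['clock'],s['position'],s['joints'],tcpb(B),go(B,(.03,-.03,.156)))
E
```

```text
5.9 [0.65535255 0.15130353 0.18661332] [-0.3832351   0.93068506  0.28540436  1.0941525  -0.32009109  1.5874958
 -0.08091741] [ 0.0306 -0.0291  0.1558] (array([ 0.0006,  0.0009, -0.0001]), array([-1.68,  0.37,  0.86]))
```

View pics/w2.png

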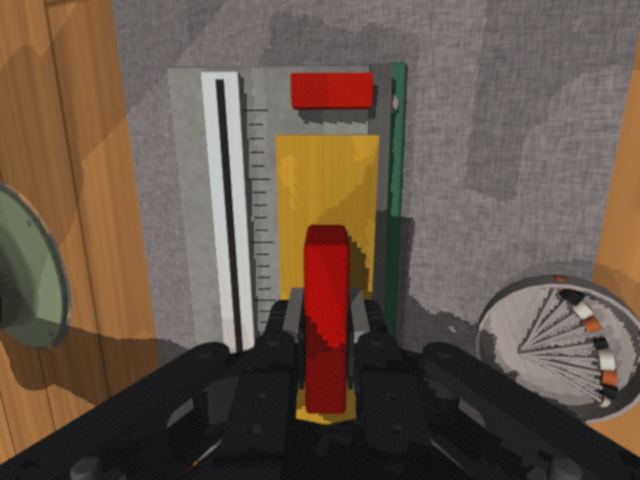

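Wrist view: block at about (292–371, 74–108), gauge far end at row 136 with corners (278,136) and (378,136), ledge far end at (369–391, 66). I'll enlarge this area.

```bash
python3 - <<'E'
import cv2
a=cv2.imread("pics/w2.png")[55:205,160:410]; cv2.imwrite("pics/w2c.png",cv2.resize(a,None,fx=3.2,fy=3.2,interpolation=cv2.INTER_CUBIC))
E
```

```text
(no output)
```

View pics/w2c.png

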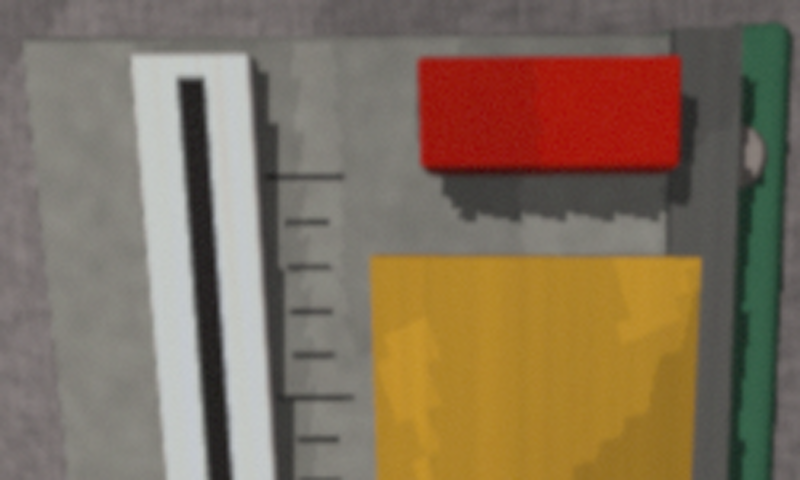

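```bash
cat > f2.py <<'E'
from h import *
import pickle
ci,s=pickle.load(open("w2.pkl","rb")); W=lambda u,v:np.array([160+u/3.2,55+v/3.2])
J=[((0,-.12,.022),(680,166)),((.055,-.12,.022),(424,166)),((0,-.15,.006),(670,31)),((-.015,-.15,.006),(742,29)),((.145,-.15,0),(24,42))]
m=np.array([W(*u) for _,u in J])
def r(p):
    Rb,t=board(*p[:3]); return (proj("wrist",np.array([P for P,_ in J])@Rb.T+t,ci)-m).ravel()
q=least_squares(r,[.6157,.1216,.0186]); print(q.x.round(4),q.fun.reshape(-1,2).round(1).tolist())
Rt=R.from_rotvec(s['eef_rot']).as_matrix()
mg=np.array([W(371,257),W(703,257),W(380,480),W(692,480)])
def g(p):
    # p: end x offset, dy, yaw, dz, ; edge points have free x
    x=np.array([.07,.07,p[4],p[5]]); y=np.array([1,-1,1,-1])*-.02
    P=np.c_[np.cos(p[2])*x-np.sin(p[2])*y+p[0],np.sin(p[2])*x+np.cos(p[2])*y+p[1],np.full(4,.018+p[3])]
    return (proj("wrist",P@Rt.T+s['position'],ci)-mg).ravel()
k=least_squares(g,[0,0,0,0,.02,.02]); print("gauge in tool",k.x.round(4),k.fun.round(2))
Rb,t=board(*q.x); print("tool axes in board",(Rb.T@Rt).round(4).tolist(), (Rb.T@(s['position']-t)).round(4))
E
python3 f2.py
```

```text
[0.6195 0.1204 0.0312] [[0.5, 0.5], [-1.1, 1.5], [1.5, -0.9], [0.5, -0.6], [-2.0, -0.2]]
gauge in tool [0.0004 0.0005 0.0016 0.0011 0.0425 0.0426] [ 0.16 -0.08 -0.27  0.06 -0.17  0.01  0.29  0.01]
tool axes in board [[-0.0122, -0.9999, -0.0074], [-0.9992, 0.0125, -0.0382], [0.0383, 0.0069, -0.9992]] [ 0.0337 -0.0297  0.1543]
```

```bash
cat >> f2.py <<'E'
# extra ledge/board-edge line points: residual in u only
L=[(0,.006,667,256),(-.015,.006,735,257),(-.015,.006,729,470),('e',0,68,470),('e',0,45,250)]
def r2(p):
    Rb,t=board(*p[:3]); o=[]
    for P,u in J:
        P=np.array(P); 
        if P[0]==.145:P[0]=p[3]
        o+=list(proj("wrist",Rb@P+t,ci)[0]-W(*u))
    for i,(x,z,u,v) in enumerate(L):
        o+=list(proj("wrist",Rb@np.array([p[3] if x=='e' else x,p[4+i],z])+t,ci)[0]-W(u,v))
    return np.array(o)
q=least_squares(r2,[.6157,.1216,.0186,.145]+[-.09]*5,loss='soft_l1'); print(q.x.round(4),r2(q.x).reshape(-1,2).round(1).tolist())
E
python3 f2.py
```

```text
[0.6195 0.1204 0.0312] [[0.5, 0.5], [-1.1, 1.5], [1.5, -0.9], [0.5, -0.6], [-2.0, -0.2]]
gauge in tool [0.0004 0.0005 0.0016 0.0011 0.0425 0.0426] [ 0.16 -0.08 -0.27  0.06 -0.17  0.01  0.29  0.01]
tool axes in board [[-0.0122, -0.9999, -0.0074], [-0.9992, 0.0125, -0.0382], [0.0383, 0.0069, -0.9992]] [ 0.0337 -0.0297  0.1543]
[ 0.619   0.1204  0.0301  0.1436 -0.1023 -0.1019 -0.053  -0.0541 -0.1054] [[-0.1, 0.6], [-1.7, 1.6], [0.9, -0.8], [-0.1, -0.4], [-0.5, -0.3], [0.6, 0.0], [-0.0, -0.0], [-0.2, -0.0], [0.4, -0.0], [0.1, -0.0]]
```

```bash
python3 - <<'E'
from h import *
B=(.619,.1204,.030)
s=manip.observe();print(s['position'],s['contact_force'])
for p in [(.031,-.040,.075),(.031,-.040,.034),(.031,-.040,.025)]: print(go(B,p))
Rb,_=board(*B);print(Rb.round(4).tolist())
E
```

```text
[0.65537284 0.15141064 0.18661866] [ 0.72765638  0.13977581 -4.73761109]
(array([-0.0329,  0.0091, -0.0726]), array([-1.69,  0.36,  1.51]))
(array([-0.0507,  0.0086, -0.1095]), array([-1.69,  0.36,  1.51]))
(array([-0.0546,  0.0085, -0.1176]), array([-1.69,  0.36,  1.51]))
[[-0.9, 0.03, 0.4348], [-0.027, -0.9996, 0.013], [0.435, 0.0, 0.9004]]
```

Request:
carry_out(dp=[[-0.016,0.005,-0.036],[-0.033,0.009,-0.073],[-0.042,0.009,-0.091],[-0.048,0.0085,-0.104],[-0.0507,0.0085,-0.1095],[-0.0507,0.0085,-0.1095],[-0.0507,0.0085,-0.1095]], dr=[[-0.8,0.2,0.7],[-1.7,0.4,1.5],[-1.7,0.4,1.5],[-1.7,0.4,1.5],[-1.7,0.4,1.5],[-1.7,0.4,1.5],[-1.7,0.4,1.5]])

```text
clock: 6.82
position: [0.605, 0.1601, 0.0765]
eef_rot: [-1.944, -2.003, 0.46]
contact_force: [-0.2, 0.3, -5.1]
grip_width: 0.0145
grasp_force: 59.9
```

```bash
python3 - <<'E'
from h import *
B=(.619,.1204,.030)
s=manip.observe();Rb,_=board(*B);print(s['clock'],tcpb(B),go(B,(.031,-.04,.025)),(Rb.T@s['contact_force']).round(2))
E
```

```text
6.825 [ 0.0305 -0.0401  0.0336] (array([-0.0042, -0.0003, -0.0075]), array([ 0.01, -0.07, -0.01])) [-2.   -0.28 -4.67]
```

Request:
carry_out(dp=[[-0.0009,0,-0.0018],[-0.0017,0,-0.0036],[-0.0026,-0.0001,-0.0054],[-0.0031,-0.0001,-0.0064],[-0.0035,-0.0001,-0.0072],[-0.0035,-0.0001,-0.0072]], dr=[[0,0,0],[0,0,0],[0,0,0],[0,0,0],[0,0,0],[0,0,0]])

```text
clock: 7.58
position: [0.6013, 0.16, 0.0697]
eef_rot: [-1.944, -2.003, 0.46]
contact_force: [0.8, -1.3, 8.9]
grip_width: 0.0146
grasp_force: 61.7
```

```bash
cat > st.py <<'E'
from h import *
B=(.619,.1204,.030)
s=manip.observe();Rb,_=board(*B);print(s['clock'],tcpb(B),go(B,(.031,-.04,.025))[1],(Rb.T@s['contact_force']).round(2),(Rb.T@s['wrist_torque']).round(2),s['grip_width'])
E
python3 st.py
```

```text
7.575 [ 0.0308 -0.0401  0.0259] [ 0.01 -0.08 -0.01] [3.22 1.35 8.36] [ 0.1  -0.26  0.03] 0.01462424216074191
```

Request:
carry_out(dp=[[0.0018,0,-0.0009],[0.0036,0.0001,-0.0017],[0.0054,0.0002,-0.0026],[0.0072,0.0002,-0.0035],[0.0081,0.0002,-0.0039],[0.0081,0.0002,-0.0039]], dr=[[0,0,0],[0,0,0],[0,0,0],[0,0,0],[0,0,0],[0,0,0]], newtons=35)

```text
clock: 8.32
position: [0.6093, 0.1606, 0.0658]
eef_rot: [-1.943, -2.003, 0.46]
contact_force: [-0.4, 0.7, 10.8]
grip_width: 0.0147
grasp_force: 62.1
```

```bash
python3 st.py
```

```text
8.325 [ 0.022  -0.0404  0.0259] [-0.02 -0.11 -0.02] [ 5.08 -0.71  9.59] [-0.25 -0.56  0.04] 0.014719347438899395
```

Request:
carry_out(dp=[[0.0009,0,-0.0004],[0.0018,0,-0.0009],[0.0023,0,-0.0011],[0.0027,0,-0.0013],[0.0027,0,-0.0013]], dr=[[0,0,0],[0,0,0],[0,0,0],[0,0,0],[0,0,0]])

```text
clock: 8.95
position: [0.611, 0.1606, 0.0651]
eef_rot: [-1.941, -2.001, 0.462]
contact_force: [-8.5, -0.9, 19.4]
grip_width: 0.0145
grasp_force: 62.6
```

```bash
python3 st.py
```

```text
8.95 [ 0.0201 -0.0404  0.0259] [-0.01 -0.26 -0.03] [16.15  0.69 13.78] [-0.13 -2.97  0.06] 0.014546153563077573
```

Request:
carry_out(dp=[[0.0009,0,-0.0004],[0.0009,0,-0.0004],[0,0,0],[-0.0009,0,0.0004],[-0.0009,0,0.0004]], dr=[[0,0,0],[0,0,0],[0,0,0],[0,0,0],[0,0,0]])

```text
clock: 9.57
position: [0.6109, 0.1606, 0.0651]
eef_rot: [-1.943, -2.003, 0.46]
contact_force: [-2.7, -0.1, 11.9]
grip_width: 0.0149
grasp_force: 62.1
```

Request:
carry_out(dp=[[0,0,0],[0,0,0],[0,0,0],[0,0,0],[0,0,0]], dr=[[0,0,0],[0,0,0],[0,0,0],[0,0,0],[0,0,0]], jaw=0.04)

```text
clock: 10.2
position: [0.6107, 0.1603, 0.0637]
eef_rot: [-1.943, -2.003, 0.461]
contact_force: [-0.2, -0.1, -0.6]
grip_width: 0.0402
grasp_force: 0.0
```

```bash
python3 st.py
```

```text
10.2 [ 0.0198 -0.0401  0.0246] [ 0.03 -0.15 -0.02] [-0.02  0.14 -0.61] [ 0.02  0.48 -0.03] 0.04022569811801172
```

Request:
carry_out(dp=[[0.013,0,0.027],[0.026,0,0.054],[0.039,0.001,0.081],[0.052,0.001,0.108],[0.065,0.002,0.135],[0.065,0.002,0.135],[0.065,0.002,0.135]], dr=[[0,0,0],[0,0,0],[0,0,0],[0,0,0],[0,0,0],[0,0,0],[0,0,0]])

```text
clock: 11.08
position: [0.6753, 0.1622, 0.1981]
eef_rot: [-1.942, -2.002, 0.462]
contact_force: [-0.3, -0.1, 0.7]
grip_width: 0.0404
grasp_force: 0.0
```

```bash
python3 - <<'E'
from h import *
import pickle
ci=manip.camera_info("wrist");s=manip.observe(); a=manip.read_camera("wrist"); cv2.imwrite("pics/w3.png",cv2.resize(a[40:460,140:460],None,fx=1.4,fy=1.4)); pickle.dump((ci,s),open("w3.pkl","wb"))
E
python3 st.py
```

```text
11.125 [ 0.02   -0.0402  0.1734] [ 0.04 -0.22 -0.02] [0.71 0.39 0.08] [-0.03  0.41  0.05] 0.039778727028431396
```

View pics/w3.png

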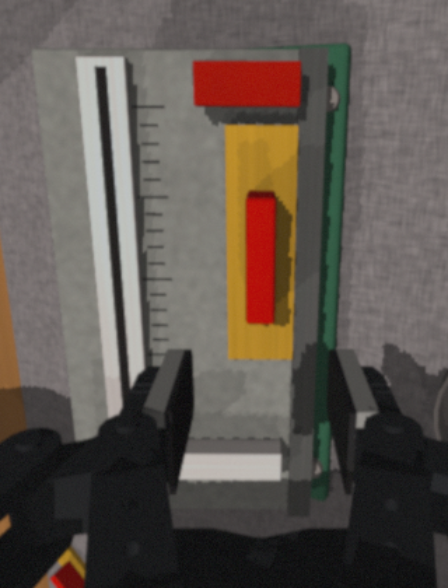

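The gauge lies parallel and flush with the ledge, with a gap of about 8 mm to the block. The stop arm's face top edge is at crop row 453. Next I'll compute the stop joint and the pushing approach.

```bash
python3 - <<'E'
from h import *
import pickle
B=(.619,.1204,.030); Rb,t=board(*B); ci,s=pickle.load(open("w3.pkl","rb"))
for (u,v,z) in [(230,453,.020),(230,480,.020),(298,125,.008),(226,125,.008),(293,358,.008),(229,359,.008),(250,106,.022)]:
    m=np.array([140+u/1.4,40+v/1.4])
    k=least_squares(lambda p:proj("wrist",Rb@np.array([p[0],p[1],z])+t,ci)[0]-m,[.02,0]);print(u,v,k.x.round(4))
for p in [(.105,.150,.16),(.105,.150,.041)]: print(go(B,p))
E
```

```text
230 453 [0.0397 0.0879]
230 480 [0.04   0.1081]
298 125 [ 1.00e-04 -1.11e-01]
226 125 [ 0.0392 -0.1111]
293 358 [0.0003 0.0278]
229 359 [0.04   0.0285]
250 106 [ 0.0258 -0.1206]
(array([-0.0766, -0.1926,  0.0248]), array([ 0.04, -0.22, -0.02]))
(array([-0.1283, -0.1941, -0.0823]), array([ 0.04, -0.22, -0.02]))
```

Request:
carry_out(dp=[[-0.02,-0.045,0.007],[-0.04,-0.095,0.014],[-0.058,-0.14,0.02],[-0.077,-0.188,0.025],[-0.09,-0.188,-0.003],[-0.105,-0.188,-0.034],[-0.118,-0.189,-0.061],[-0.1285,-0.189,-0.0815]], dr=[[0,0,0],[0,0,0],[0,0,0],[0,0,0],[0,0,0],[0,0,0],[0,0,0],[0,0,0]], jaw=0.0)

```text
clock: 12.12
position: [0.5458, -0.0266, 0.1158]
eef_rot: [-1.942, -2.002, 0.463]
contact_force: [-0.2, -1.0, 0.0]
grip_width: -0.0001
grasp_force: 0.0
```

Request:
carry_out(dp=[[0,0,0],[0,0,0]], dr=[[0,0,0],[0,0,0]])

```text
clock: 12.38
position: [0.5477, -0.0267, 0.1179]
eef_rot: [-1.943, -2.003, 0.461]
contact_force: [-0.2, -0.5, 0.2]
grip_width: -0.0002
grasp_force: 0.0
```

```bash
python3 - <<'E'
from h import *
ci=manip.camera_info("wrist"); a=manip.read_camera("wrist"); cv2.imwrite("pics/w4.png",a)
E
python3 st.py
```

```text
12.425 [0.1049 0.1449 0.0437] [ 0.02 -0.08 -0.03] [0.76 0.97 0.32] [-0.01  0.41  0.01] -0.00014829254473425107
```

View pics/w4.png

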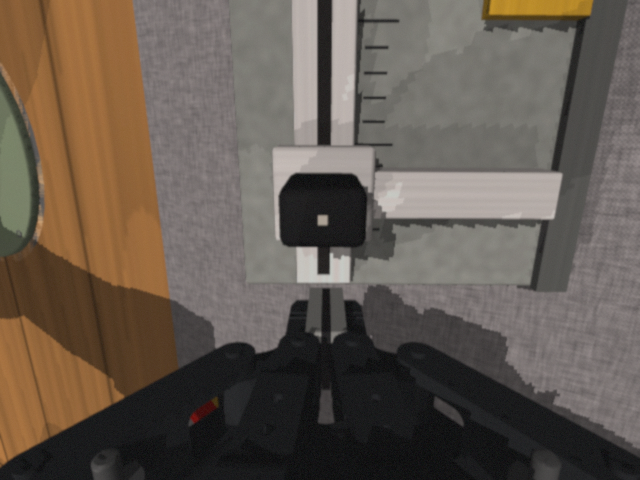

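The fingers line up with the black grip, whose top is at (322,210). I'll push the stop towards the block and slow down near contact.

Request:
carry_out(dp=[[-0.0003,0.01,0],[-0.0006,0.021,0],[-0.0009,0.032,0],[-0.0013,0.043,0],[-0.0016,0.054,0],[-0.002,0.065,0],[-0.0022,0.073,0],[-0.0023,0.078,0]], dr=[[0,0,0],[0,0,0],[0,0,0],[0,0,0],[0,0,0],[0,0,0],[0,0,0],[0,0,0]])

```text
clock: 13.42
position: [0.5451, 0.0518, 0.1173]
eef_rot: [-1.943, -2.003, 0.461]
contact_force: [2.9, -4.0, 3.2]
grip_width: -0.0001
grasp_force: 2.1
```

```bash
python3 st.py
```

```text
13.425 [0.1051 0.0664 0.0429] [ 0.03 -0.12 -0.04] [-1.13  4.04  4.05] [ 0.82  0.86 -0.08] -5.0138739366062095e-05
```

Request:
carry_out(dp=[[0,0.002,0],[0,0.004,0],[-0.0002,0.006,0],[-0.0002,0.0075,0],[-0.0003,0.009,0],[-0.0003,0.0105,0],[-0.0003,0.0105,0]], dr=[[0,0,0],[0,0,0],[0,0,0],[0,0,0],[0,0,0],[0,0,0],[0,0,0]])

```text
clock: 14.3
position: [0.5446, 0.0611, 0.1173]
eef_rot: [-1.944, -2.002, 0.462]
contact_force: [3.2, -7.2, 2.2]
grip_width: -0.0001
grasp_force: 3.6
```

```bash
python3 st.py
```

```text
14.3 [0.1052 0.057  0.0428] [ 0.08 -0.14 -0.  ] [-1.75  7.3   3.27] [ 1.41  0.8  -0.04] -0.00010237822978044816
```

Request:
carry_out(dp=[[0,0.001,0],[0,0.002,0],[-0.0001,0.003,0],[-0.0001,0.004,0],[-0.0002,0.005,0],[-0.0002,0.0055,0],[-0.0002,0.0055,0]], dr=[[0,0,0],[0,0,0],[0,0,0],[0,0,0],[0,0,0],[0,0,0],[0,0,0]])

```text
clock: 15.18
position: [0.5445, 0.0665, 0.1173]
eef_rot: [-1.944, -2.003, 0.462]
contact_force: [2.5, -8.0, 0.6]
grip_width: -0.0002
grasp_force: 3.9
```

Request:
carry_out(dp=[[0,0.0005,0],[0,0.001,0],[0,0.0015,0],[0,0.0015,0]], dr=[[0,0,0],[0,0,0],[0,0,0],[0,0,0]])

```text
clock: 15.68
position: [0.5445, 0.0677, 0.1173]
eef_rot: [-1.944, -2.002, 0.463]
contact_force: [3.2, -9.6, 1.7]
grip_width: -0.0002
grasp_force: 4.8
```

```bash
python3 st.py
```

```text
15.675 [0.1052 0.0505 0.0428] [ 0.11 -0.14  0.01] [-1.84  9.73  2.79] [ 1.83  0.91 -0.01] -0.00024044249863468148
```

Request:
carry_out(dp=[[0,0.0005,0],[0,0.001,0],[0,0.0015,0],[0,0.002,0],[0,0.002,0]], dr=[[0,0,0],[0,0,0],[0,0,0],[0,0,0],[0,0,0]])

```text
clock: 16.3
position: [0.5445, 0.0678, 0.1173]
eef_rot: [-1.946, -2.002, 0.465]
contact_force: [2.7, -18.6, 2.8]
grip_width: 0.0002
grasp_force: 9.4
```

```bash
python3 st.py
```

```text
16.3 [0.1052 0.0503 0.0429] [ 0.25 -0.14  0.05] [-0.71 18.69  3.46] [3.71 0.69 0.04] 0.00015020884618505525
```

The force has risen to 19 N with no further motion, so the gauge is clamped. Backing off, then going to the viewing pose.

Request:
carry_out(dp=[[0,-0.004,0],[0,-0.012,0],[0.008,-0.014,0.018],[0.022,-0.014,0.045],[0.036,-0.014,0.075],[0.05,-0.014,0.105],[0.07,0.02,0.11],[0.08,0.05,0.11]], dr=[[0,0,0],[0,0,0],[0,0,0],[0,0,0],[0,0,0],[0,0,0],[0,0,0],[0,0,0]])

```text
clock: 17.3
position: [0.625, 0.1218, 0.2277]
eef_rot: [-1.943, -2.003, 0.46]
contact_force: [-0.7, 0.6, 0.2]
grip_width: -0.0
grasp_force: 0.0
```

Request:
carry_out(dp=[[0.02,0.02,0],[0.03,0.02,0],[0.03,0.02,0],[0.03,0.02,0],[0.03,0.02,0]], dr=[[0,0,0],[0,0,0],[0,0,0],[0,0,0],[0,0,0]])

```text
clock: 17.92
position: [0.6541, 0.1406, 0.2276]
eef_rot: [-1.943, -2.002, 0.461]
contact_force: [0.1, 0.4, 0.3]
grip_width: 0.0002
grasp_force: 0.0
```

```bash
python3 - <<'E'
from h import *
import pickle
ci=manip.camera_info("wrist");s=manip.observe(); a=manip.read_camera("wrist"); cv2.imwrite("pics/w5.png",cv2.resize(a[40:460,140:460],None,fx=1.4,fy=1.4)); pickle.dump((ci,s),open("w5.pkl","wb"))
E
python3 st.py
```

```text
17.975 [ 0.0524 -0.0192  0.1908] [ 0.01 -0.14 -0.01] [ 0.15  0.07 -0.04] [ 0.02  0.5  -0.02] 3.637872852581875e-06
```

View pics/w5.png

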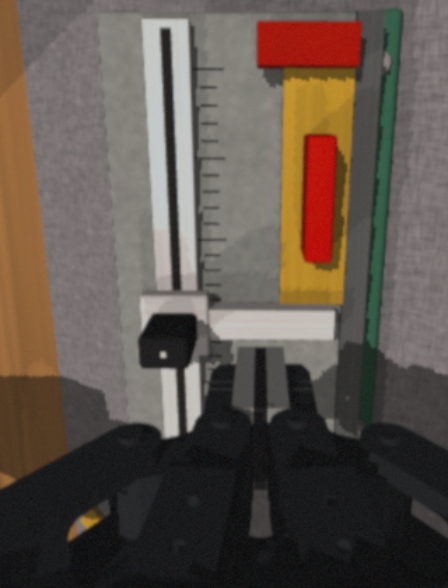

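The gauge touches the block at row 68, and the stop face meets its other end at about row 303. One numeric check of the corners before handing in.

```bash
python3 - <<'E'
from h import *
import pickle
B=(.619,.1204,.030); Rb,t=board(*B); ci,s=pickle.load(open("w5.pkl","rb"))
for (u,v,z) in [(354,70,.008),(284,70,.008),(343,303,.008),(280,303,.008),(310,66,.022),(270,311,.020),(270,340,.020),(357,70,.006),(345,303,.006)]:
    m=np.array([140+u/1.4,40+v/1.4])
    k=least_squares(lambda p:proj("wrist",Rb@np.array([p[0],p[1],z])+t,ci)[0]-m,[.02,0]);print(u,v,k.x.round(4))
a=cv2.imread("pics/w5.png")[50:350,250:400]; cv2.imwrite("pics/w5c.png",cv2.resize(a,None,fx=2,fy=2,interpolation=cv2.INTER_CUBIC))
E
```

```text
354 70 [ 0.0006 -0.1194]
284 70 [ 0.0397 -0.1195]
343 303 [0.0004 0.0186]
280 303 [0.0404 0.0186]
310 66 [ 0.0264 -0.1203]
270 311 [0.0469 0.0195]
270 340 [0.0468 0.0388]
357 70 [-0.0014 -0.1196]
345 303 [-0.0012  0.0193]
```

View pics/w5c.png

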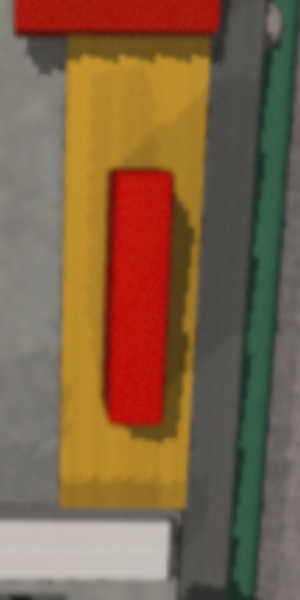

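The crop shows the gauge flush to the ledge along its whole length. It butts against the red block, and the stop face is at y ≈ 0.0195, so the joint is about 0.0395. Nothing is touching the robot.

```bash
python3 -c "
from workcell import manip
print(manip.hand_in())"
```

```text
the job is handed in; nothing more can be done
None
```

I set the stop to the brass gauge and handed the job in at about 18 s of the 61 s allowed; no verdict came back. The gauge lies flush on the ledge, held between the red block and the stop (joint about 0.0395 m by the wrist camera), and the arm is clear of everything.

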